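Press the strap block into the corner jig and hold it

TASK

Slide the small clamp's jaw fully back by its post, lift the grooved beech block out, and set it upright and flat on the jig plate, its long side along the long fence. Press it snugly into the corner with a steady push so it bears on both fences at once, and finish while still holding it pressed there: do not let go. Leave the other things on the bench where they are.

Things in the scene. Friction and masses are not known exactly. Their poses are not given: they have to be found in the camera images.
- clamp: Small slide clamp fixed on the bench, left or right. Origin: underside, below the clamped block. Plate 70 mm (x) by 195 mm (y -60 to +135), top at z = 12 mm. Fixed jaw at -y: 46 mm wide in x, face at y = -33 mm, top at z = 57 mm. Moving jaw at +y; it slides away along the clamp's +y. Nothing stands beside the block in x.
- jaw (a joint): Opening of the moving steel jaw, m: 0 = closed on the block (starts at 0 to 0.004), 0.045 = fully back at its stop; stays where left, about 3 N friction. 40 mm wide in x, top 93 mm above the bench, face at clamp y = 33 mm + opening; a lip at its top reaches 10 mm past the face over the block's end, so the block cannot be lifted until the jaw is back.
- jaw_post (a point): Centre of the top of the jaw's upright round steel post, 14 mm diameter, moving with the jaw. 105 mm above the bench; the post rises from 40 mm up; the jaw's back is 17 mm from the post's axis. At joint 0 it is at clamp y = 70 mm. Pinch it from above, fingers on its x sides (across the slide).
- block: Beech block, 44 mm (x) by 64 mm (y, long) by 70 mm tall (z), 0.11 to 0.22 kg, with a groove 16 mm wide and 14 mm deep along y in its top; the same either way round; waxed, it slides easily on plate and fences (friction about 0.25). Origin: centre of the underside. Starts upright on the clamp plate, its y along the clamp's y, up to 8 mm off centre in x.
- jig: Plywood jig plate fixed to the bench, 150 mm (x) by 200 mm (y) by 12 mm thick, on the side where the clamp is not; origin: underside centre. Two low aluminium fences stand on it.
- corner (a point): Inside corner of the fences at plate-top level (12 mm above the bench; 50 mm to -x and 75 mm to -y of the plate's centre). Axes as the jig's: long fence's face is the plane x = 0, short fence's the plane y = 0, free plate towards +x, +y. Fully home, the block's origin is at x = 22, y = 32, z = 0 mm here, its long side along y.
- long_fence: Aluminium bar, 15 mm thick, 18 mm high above the plate, from y = -15 to +150 mm of the corner, on the -x side of it, rigid (body origin: that of the jig).
- short_fence: Aluminium bar, 15 mm thick, 18 mm high above the plate, from x = 0 to +85 mm of the corner, on the -y side of it, rigid (body origin: that of the jig).
- offcut: Bystander: flat beech offcut, 30 x 50 x 18 mm, lying on the free end of the jig plate. Leave it alone.
- spool: Bystander: wooden thread spool, 40 mm diameter, 45 mm tall, standing between clamp and jig. Leave it alone.
- hammer: Bystander: hammer lying beyond the jig and clamp. Leave it alone.
- tin: Bystander: open tin, 72 mm across, 55 mm tall, standing near the robot. Leave it alone.
- awl: Bystander: awl with wooden handle, lying at the left side. Leave it alone.
- wrench: Bystander: steel wrench lying at the right side. Leave it alone.
- jar: Bystander: closed jar, 60 mm diameter, 75 mm tall, standing at the far left. Leave it alone.

How it is judged:
By the outcome, as a careful person would: the job done as asked, in the order asked, and still so for the second after the job is handed in, while the arm keeps its last pose, push and grip.
It also fails if it takes over 59 s, if anything falls off the work surface, if the arm or the gripper's body presses on something with over 40 N, if the wrist force passes 120 N, or if a joint passes its speed limit or range.

ROBOT

A 6-joint arm with a two-finger parallel gripper is mounted at the origin on the work surface. World frame = base frame: x ahead of the robot, y to its left, z up, the work surface at z = 0. Lengths are in m, angles in rad, forces in N, time in s.
With the tool pointing down it reaches from about 0.275 to 0.75 m from the base axis. Payload 10.2 kg.
Tool frame: the origin (TCP) lies midway between the tips of the shut fingers; the grasp point (between the pads) lies 19 mm behind it (ctrl.grip_depth is the distance from the TCP to the grasp point, in m); z points along the fingers, y is the line along which they close (so a half turn about z gives the same grasp; the last joint's range is limited). The gripper opens to 88 mm and grips with 3 to 60 N. Pads are 18 mm wide; open, the fingers measure 123 mm over their backs; the gripper's body (75 mm by 187 mm) begins 45 mm behind the grasp point.
Start: joints at [-1.561, 0.313, 1.498, -0, 1.331, -0.223], TCP at [0.121, -0.511, 0.239] pointing down, gripper open.
Joint ranges: [-2.94, 2.94], [-0.97, 2.17], [0.19, 2.56], [-1.23, 4.37], [0.02, 3.11], [-2.88, 2.88]. Speed limits (rad/s): [2.39, 2.39, 3.01, 3.14, 3.14, 3.14].

INTERFACE

Orientations are given as a rotation vector (axis times angle).
In Python, from station import ctrl, jaws, imaging, ticket gives the robot as it stands. Calls block until the motion is done:
- ctrl.goto(position, orientation): joint-space move of the TCP to a pose.
- ctrl.move_l(position, attitude=None, speed=0.15, until_force=None): straight line of the TCP; attitude=None keeps the orientation; speed is the mean speed in m/s. With until_force (N) it stops when the force on the tool has changed by that much, and returns True; else False.
- ctrl.set_joints(angles): joint-space move.
- jaws.set_gripper(opening, f_grip=None): opening from 0.0 (shut) to 1.0 (fully open); f_grip is the grip in N (None keeps the last); returns when the fingers have stopped.
- ctrl.dwell(seconds).
- ctrl.inverse_kinematics(position, orientation): joint angles nearest the present ones, or None.
- imaging.camera(name): name is "side" or "top" or "wrist"; returns a dict with "color" (480x640x3 uint8, red, green, blue), "range_z" (480x640 float32, m along the optical axis (not along the pixel's ray), 0 where there is no reading), "K" (3x3 intrinsics, pixels), "R" (3x3) and "t" (3): a world point X has camera coordinates R X + t. Camera axes: x right, y down, z forward; pixel columns grow to the right and rows downward; lengths in m; the calibration is good to about 2 mm. The wrist camera is an equidistant fisheye: a pixel r from the principal point sees the ray r / f radians off the axis. A picture is of the moment at which its call begins.
A pose or a line that the arm cannot do raises ctrl.MotionError and nothing moves.
- ticket.hand_in(): hands the job in; it is judged then, once.
Readings, each from a call of its own:
- ctrl.read_clock(): time.
- ctrl.read_q(): joint angles.
- ctrl.read_joint_vel(): joint speeds.
- ctrl.read_joint_torque(): joint torques, N m.
- ctrl.read_tool_pos(): TCP position.
- ctrl.read_ee_rot(): TCP orientation.
- ctrl.read_force(): force on the tool from outside, world axes, zero at the start.
- ctrl.read_torque(): the same for the moment, N m.
- ctrl.read_gripper_width(): opening from 0.0 (shut) to 1.0 (fully open).
- ctrl.read_finger_force(): force on a finger pad.
Only numpy, scipy, OpenCV 4.12 (cv2) and the standard library are available. Lean on these libraries where they do the work, as an engineer would, in place of code of your own. Each camera call takes 0.05 s, during which the arm holds its last target. There are 200 camera calls.

## Working session

There is one attempt and no reset: what is moved stays moved. The work goes in short steps, each a Python script; the robot and the scene stay as the last script left them, time stands still between calls to the robot, and variables do not carry over. Pictures are saved under pics/ and viewed, at most 10 in all, crops included, and the job is handed in when it is done.

```bash
mkdir -p pics; ls; python3 - <<'E'
from station import ctrl, imaging
import numpy as np, cv2
for n in("top","side"):
    c=imaging.camera(n); cv2.imwrite(f"pics/{n}0.png",c["color"][:,:,::-1]); np.savez(f"{n}0.npz",**c)
    print(n,c["K"].tolist(),c["R"].round(3).tolist(),c["t"])
print(ctrl.read_clock(),ctrl.read_ee_rot(),ctrl.grip_depth)
E
```

```text
pics
top [[590.4724606946041, 0.0, 317.1594980730413], [0.0, 590.4724606946041, 243.04428078206212], [0.0, 0.0, 1.0]] [[0.023, -1.0, -0.01], [-0.999, -0.022, -0.039], [0.038, 0.011, -0.999]] [-1.48203594e-03  5.57185345e-01  1.62293052e+00]
side [[436.576348151747, 0.0, 325.55796785346104], [0.0, 436.576348151747, 236.27698040854386], [0.0, 0.0, 1.0]] [[0.978, -0.207, -0.007], [-0.139, -0.634, -0.761], [0.153, 0.745, -0.649]] [-0.56169899  0.16368621  1.02645596]
0.1 [-3.11926813e+00 -3.64784138e-01 -2.07396840e-04] 0.0187
```

View pics/top0.png

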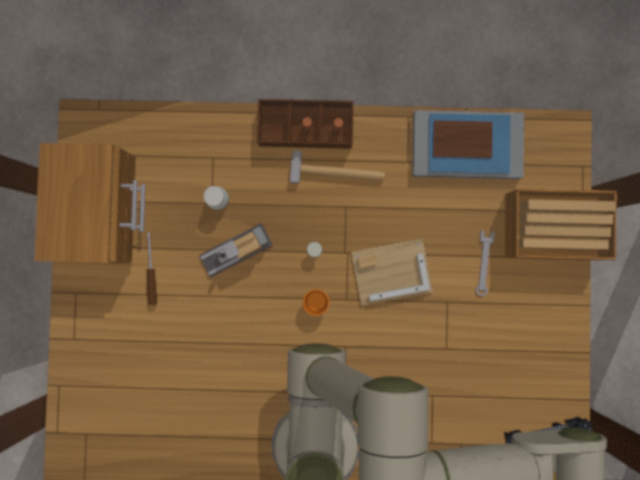

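The top view shows the clamp at the left (235,250), the jig at the right (392,272), the spool between them (314,250) and the tin at (316,302). I'll enlarge the clamp and jig.

```bash
python3 - <<'E'
import cv2,numpy as np
c=cv2.imread("pics/top0.png")
a=cv2.resize(c[215:290,190:280],None,fx=8,fy=8,interpolation=cv2.INTER_CUBIC)[:600,:400*2]
b=cv2.resize(c[230:315,345:440],None,fx=7,fy=7,interpolation=cv2.INTER_CUBIC)
cv2.imwrite("pics/clampc.png",a);cv2.imwrite("pics/jigc.png",b)
E
```

```text
(no output)
```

View pics/clampc.png

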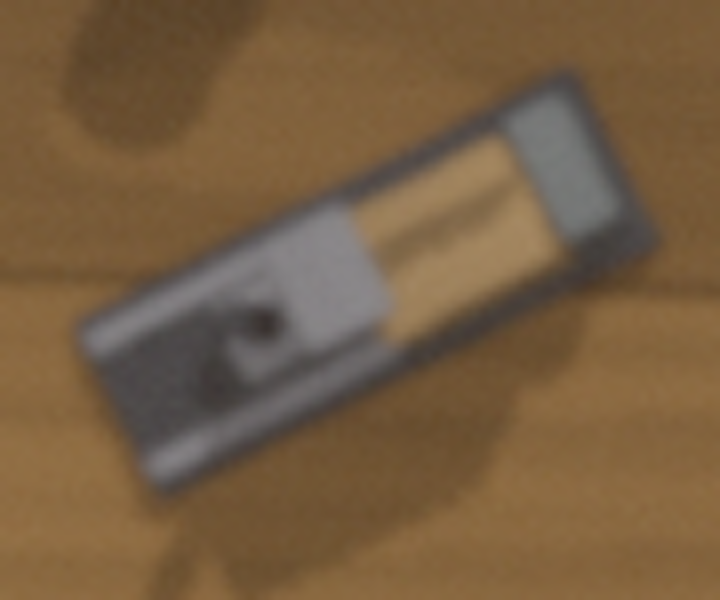

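View pics/jigc.png

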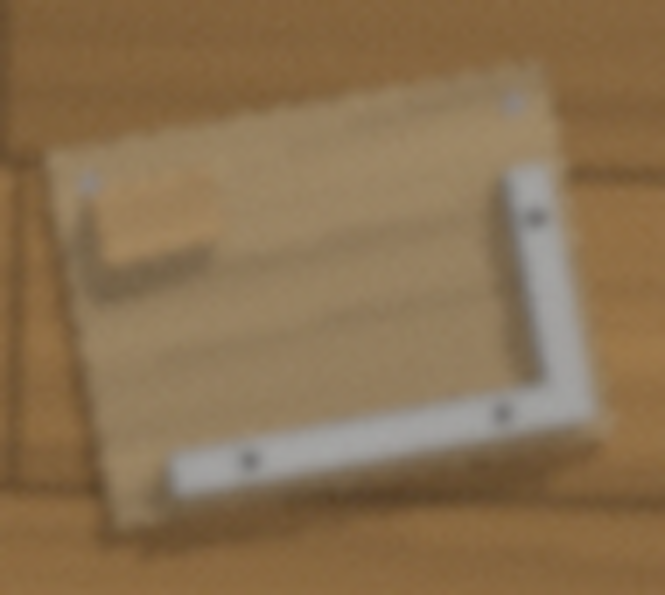

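The clamp crop shows plate corners at (80,335), (155,490), (660,240) and (570,72), with the post near (260,320). The jig crop shows plate corners at (48,152), (545,65), (605,430) and (115,530), with the inner fence corner (fence top) at about (545,382). I'll fit both poses.

```bash
cat > h.py <<'E'
import numpy as np
def back(c,uv,z):
    K,R,t=c["K"],c["R"],c["t"]; o=-R.T@t
    d=R.T@np.linalg.inv(K)@np.array([uv[0],uv[1],1.]); return o+d*(z-o[2])/d[2]
def proj(c,X):
    p=c["K"]@(c["R"]@np.asarray(X)+c["t"]); return p[:2]/p[2]
def fit(L,W):  # 2D rigid local->world
    L,W=np.array(L,float),np.array(W)[:,:2]; a,b=L-L.mean(0),W-W.mean(0)
    th=np.arctan2((a[:,0]*b[:,1]-a[:,1]*b[:,0]).sum(),(a*b).sum())
    R=np.array([[np.cos(th),-np.sin(th)],[np.sin(th),np.cos(th)]]); t=W.mean(0)-R@L.mean(0)
    return th,R,t,np.linalg.norm(L@R.T+t-W,axis=1)
E
python3 - <<'E'
from h import *
c=np.load("top0.npz")
f=lambda p,s,o,z:back(c,[(p[0]+.5)/s-.5+o[0],(p[1]+.5)/s-.5+o[1]],z)
W=[f(p,8,(190,215),.012) for p in[(80,335),(155,490),(660,240),(570,72)]]
# clamp +y points image lower-left; world x=up image, y=left.
th,R,t,e=fit([(.035,.135),(-.035,.135),(-.035,-.06),(.035,-.06)],W); print("clamp",th,t,e)
print("post meas",R.T@(f((262,322),8,(190,215),.105)[:2]-t))
for p in[(505,135),(565,245),(352,210),(385,345)]: print("block",R.T@(f(p,8,(190,215),.082 if p[0]>400 else .093)[:2]-t))
W=[f(p,7,(345,230),.012) for p in[(48,152),(545,65),(605,430),(115,530)]]
th,R,t,e=fit([(.075,.1),(.075,-.1),(-.075,-.1),(-.075,.1)],W); print("jig",th,t,e)
for p in [(545,380),(170,460),(505,170)]: print("fence",R.T@(f(p,7,(345,230),.03)[:2]-t)+[.05,.075])
for n in["clamp","jig"]:pass
E
```

```text
clamp 0.49941798392391357 [0.55041882 0.20413376] [0.00532546 0.00516519 0.00193479 0.002368  ]
post meas [-0.00395664  0.06220941]
block [ 0.01646464 -0.03424331]
block [-0.02514673 -0.03531791]
block [0.01642332 0.02088545]
block [-0.02812621  0.03138557]
jig 0.20193503316098416 [ 0.48300827 -0.19534828] [0.00164875 0.00163707 0.00425125 0.00142567]
fence [0.00267829 0.00025096]
fence [-0.00196173  0.14925435]
fence [0.08570634 0.00046378]
```

View pics/side0.png

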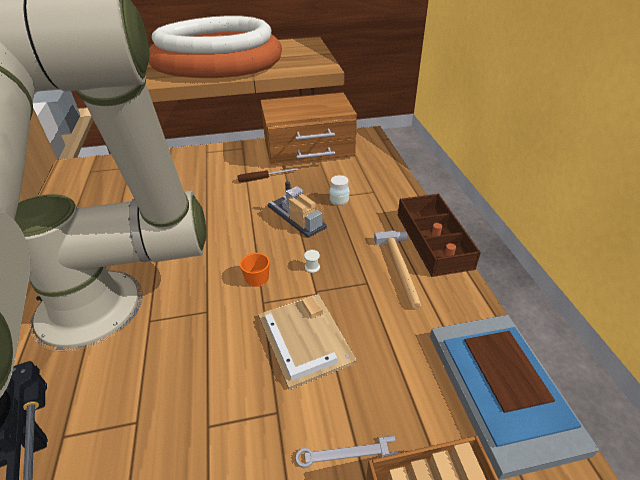

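The side view confirms the layout: clamp at (298,212), jig at (307,340), spool at (312,261). The fits match the given sizes to within 5 mm. I'll move above the post and look with the wrist camera.

```bash
cat >> h.py <<'E'
from scipy.spatial.transform import Rotation as Ro
import cv2
def rv(yaw):
    y=np.array([np.cos(yaw),np.sin(yaw),0]);z=np.array([0,0,-1.]);x=np.cross(y,z)
    return Ro.from_matrix(np.c_[x,y,z]).as_rotvec()
def best(ctrl,p,yaw):
    c=[(abs(q[5]),rv(a)) for a in(yaw,yaw+np.pi) if (q:=ctrl.inverse_kinematics(p,rv(a))) is not None]
    return min(c,key=lambda k:k[0])[1]
def wback(c,uv,z):
    K,R,t=c["K"],c["R"],c["t"]; o=-R.T@t
    d=np.array([(uv[0]-K[0,2])/K[0,0],(uv[1]-K[1,2])/K[1,1]]); r=np.linalg.norm(d)
    v=R.T@np.r_[np.sin(r)*d/max(r,1e-9),np.cos(r)]; return o+v*(z-o[2])/v[2]
def R2(a): return np.array([[np.cos(a),-np.sin(a)],[np.sin(a),np.cos(a)]])
def snap(imaging,n,crop=None,s=1):
    c=imaging.camera("wrist"); np.savez(n+".npz",**c); im=c["color"][:,:,::-1]
    if crop: im=im[crop[1]:crop[3],crop[0]:crop[2]]
    cv2.imwrite(f"pics/{n}.png",cv2.resize(im,None,fx=s,fy=s,interpolation=cv2.INTER_CUBIC)); return c
TC=0.499; PC=np.array([.5504,.2041]); TJ=0.202; PJ=np.array([.4830,-.1953])
E
python3 - <<'E'
from h import *
from station import ctrl, jaws, imaging
p=np.r_[PC+R2(TC)@[0,.05],.24]
o=best(ctrl,p,TC); print(p,o,ctrl.inverse_kinematics(p,o))
ctrl.goto(p,o); print(ctrl.read_clock(),ctrl.read_q())
c=snap(imaging,"w1"); print(c["K"],c["R"].round(3),-c["R"].T@c["t"])
E
```

```text
[0.52647261 0.24800308 0.24      ] [1.60413961 2.70117392 0.        ] [ 2.39037108e-01  4.38812712e-01  1.31513275e+00 -4.44089210e-16
  1.38764719e+00 -2.59962892e-01]
3.1167 [ 2.37941909e-01  4.38832399e-01  1.31515328e+00 -7.32226128e-05
  1.38763855e+00 -2.59958349e-01]
[[371.64829954   0.         315.92476699]
 [  0.         371.64829954 238.99479541]
 [  0.           0.           1.        ]] [[ 0.879  0.478 -0.001]
 [ 0.458 -0.841  0.29 ]
 [ 0.137 -0.256 -0.957]] [0.49016271 0.31391284 0.3866978 ]
```

View pics/w1.png

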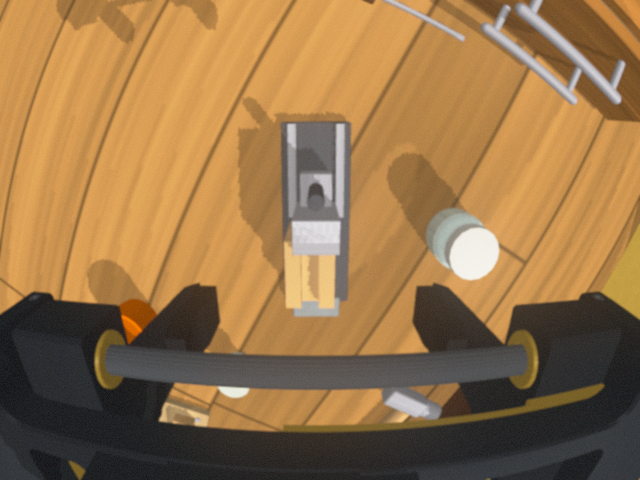

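The wrist view shows the post top at about (315,202), plate far corners at (282,122) and (350,122), and the block at (285–335, 245–307).

```bash
python3 - <<'E'
from h import *
c=np.load("w1.npz")
for n,p,z in[("post",(315.5,202),.105),("pl",(282,122),.012),("pl",(350,122),.012),("jawtop near",(316,221),.093),("lipL",(291,255),.093),("lipR",(340,255),.093),("blkL",(285.5,307),.082),("blkR",(333,307),.082),("fj",(295,316),.057),("fj",(339,316),.057)]:
    w=wback(c,p,z); print(n,w.round(4),(R2(TC).T@(w[:2]-PC)*1e3).round(1))
E
```

```text
post [0.5161 0.2647 0.105 ] [-1.1 69.6]
pl [0.4563 0.3045 0.012 ] [-34.6 133.2]
pl [0.5157 0.3369 0.012 ] [ 33.  133.2]
jawtop near [0.5251 0.249  0.093 ] [-0.7 51.5]
lipL [0.5207 0.2132 0.093 ] [-21.7  22.2]
lipR [0.5568 0.2328 0.093 ] [19.4 22.2]
blkL [0.5406 0.1617 0.082 ] [-28.9 -32.5]
blkR [0.5789 0.1827 0.082 ] [ 14.8 -32.4]
fj [0.5577 0.1447 0.057 ] [-22.  -55.6]
fj [0.5966 0.1659 0.057 ] [ 22.3 -55.7]
```

Post, plate and lip all agree with the fit to about 1 mm. Now I'll pinch the post and slide the jaw.

```bash
python3 - <<'E'
from h import *
from station import ctrl, jaws, imaging
o=ctrl.read_ee_rot(); d=R2(TC)@[0,1.]
P=np.r_[.5161,.2647]
jaws.set_gripper(0.6,30)
ctrl.move_l(np.r_[P,.13],o,.2)
print(ctrl.move_l(np.r_[P,.068],o,.08,until_force=8),ctrl.read_tool_pos())
jaws.set_gripper(0,30); print(ctrl.read_gripper_width(),ctrl.read_finger_force(),ctrl.read_force())
s=ctrl.read_tool_pos()
print(ctrl.move_l(np.r_[P+d*.040,.068],o,.06,until_force=20))
print(ctrl.move_l(np.r_[P+d*.053,.068],o,.02,until_force=12))
e=ctrl.read_tool_pos(); print((R2(TC).T@(e-s)[:2]),e,ctrl.read_force(),ctrl.read_gripper_width(),ctrl.read_clock())
E
```

```text
False [0.51640759 0.26478104 0.06850174]
0.14681436736226558 30.005030930042267 [ 4.59432783  3.38988215 -2.77432653]
False
True
[6.10078732e-05 4.47028383e-02] [0.49537683 0.3042918  0.06807411] [ 1.71743356 -2.40616321  2.87338536] 0.14666044072165657 7.3917
```

The jaw travelled 44.7 mm to its stop. I'll release it and go over the block with a wrist check.

```bash
python3 - <<'E'
from h import *
from station import ctrl, jaws, imaging
o=ctrl.read_ee_rot(); p=ctrl.read_tool_pos()
jaws.set_gripper(0.6)
ctrl.move_l(np.r_[p[:2],.14],o,.2)
jaws.set_gripper(1.0)
B=PC+R2(TC)@[-.007,0]
ctrl.move_l(np.r_[B,.16],o,.2)
c=snap(imaging,"w2",(160,60,480,300),2.5); print(ctrl.read_clock(),ctrl.read_force())
E
```

```text
10.0917 [-0.31588553 -0.7270298  -0.82700894]
```

View pics/w2.png

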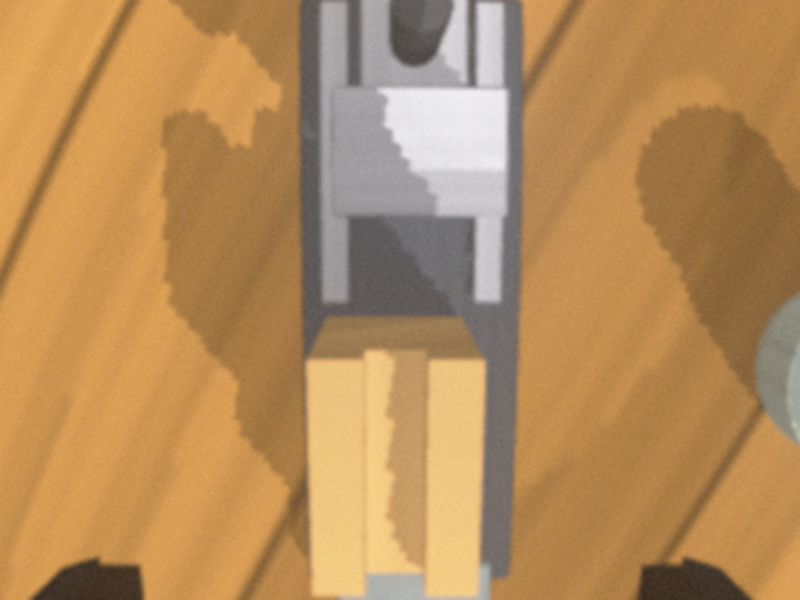

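The jaw is clear of the block: its lip edge is at row 215 and the block's top edge runs (305,358)–(486,358). The block is aligned with the tool and sits between the open fingers. Next I'll measure it, grasp and lift.

```bash
python3 - <<'E'
from h import *
from station import ctrl, jaws, imaging
c=np.load("w2.npz"); L=[]
for p in[(305,358),(486,358),(313,596),(479,596)]:
    w=wback(c,((p[0]+.5)/2.5-.5+160,(p[1]+.5)/2.5-.5+60),.082); L.append(R2(TC).T@(w[:2]-PC)); print(L[-1].round(4))
m=np.mean(L,0); print(m)
assert abs(m[0]+.007)<.004 and abs(m[1])<.005
B=PC+R2(TC)@m; o=ctrl.read_ee_rot()
ctrl.move_l(np.r_[B,.09],o,.15)
print(ctrl.move_l(np.r_[B,.040],o,.08,until_force=8))
f0=ctrl.read_force()
jaws.set_gripper(0,40); print(ctrl.read_gripper_width()*88,ctrl.read_finger_force(),ctrl.read_force()-f0)
g=ctrl.read_tool_pos(); print(g)
ctrl.move_l(np.r_[g[:2],.06],o,.06)
print(ctrl.read_force())
ctrl.move_l(np.r_[g[:2],.20],o,.2)
print(ctrl.read_gripper_width()*88,ctrl.read_force(),ctrl.read_clock())
E
```

```text
[-0.0288  0.0317]
[0.0159 0.0317]
[-0.0285 -0.033 ]
[ 0.0161 -0.0331]
[-0.00631783 -0.00065513]
False
43.66429999587512 39.998986227437854 [-0.83705161  0.52585653  0.57614186]
[0.54521462 0.20053127 0.0400511 ]
[ 0.11115142  0.33185899 -1.59313871]
43.83606410490759 [-0.7111113  -0.25132788 -3.17142127] 13.55
```

```bash
python3 - <<'E'
from h import *
from station import ctrl, jaws, imaging
C=PJ+R2(TJ)@[-.05,-.075]
p=np.r_[C+R2(TJ)@[.022+.02,.032+.02],.20]; o=best(ctrl,p,TJ)
q=ctrl.inverse_kinematics(p,o); print(q.round(2) if q is not None else q, ctrl.read_q().round(2))
ctrl.goto(p,o)
c=snap(imaging,"w3"); print(ctrl.read_clock(),ctrl.read_gripper_width()*88,ctrl.read_force())
E
```

```text
[-0.65  0.35  1.55 -0.    1.24 -0.85] [ 0.15  0.47  1.38 -0.    1.29 -0.35]
15.1667 43.56162682041105 [ 0.02761329  0.41146235 -1.64218922]
```

View pics/w3.png

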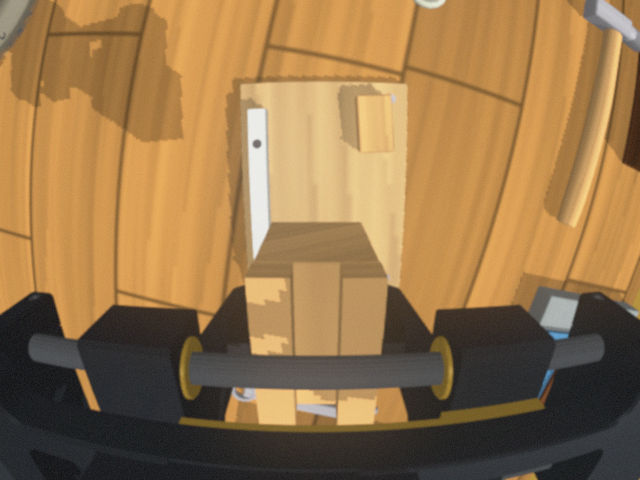

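The wrist view shows the block held upright, long side parallel to the fence. The fence's inner far end is at (266,109) and the plate's far corners at (241,84) and (407,84).

```bash
python3 - <<'E'
from h import *
c=np.load("w3.npz"); C=PJ+R2(TJ)@[-.05,-.075]
for n,p,z in[("fence in end",(266,109),.03),("fence out end",(247,109),.03),("fence in",(270,215),.03),("plate",(241,84),.012),("plate",(407,84),.012)]:
    w=wback(c,p,z); print(n,(R2(TJ).T@(w[:2]-C)*1e3).round(1))
E
```

```text
fence in end [ -0.6 146.5]
fence out end [-16.9 147.1]
fence in [ 1.1 54.3]
plate [-25.6 171.4]
plate [123.1 172.6]
```

```bash
cat >> h.py <<'E'
TJ2=TJ+.010; CJ=PJ+R2(TJ)@[-.0495,-.078]; J=R2(TJ2)
def loc(p): return (J.T@(np.asarray(p)[:2]-CJ)*1e3).round(2)
def st(ctrl,s):
    f=ctrl.read_force(); print(s,loc(ctrl.read_tool_pos()),round(ctrl.read_tool_pos()[2],4),"F",(J.T@f[:2]).round(2),f[2].round(2),"T",ctrl.read_torque().round(3),"t",round(ctrl.read_clock(),1))
E
python3 - <<'E'
from h import *
from station import ctrl, jaws, imaging
o=best(ctrl,ctrl.read_tool_pos(),TJ2); W=lambda x,y:CJ+J@[x/1e3,y/1e3]
ctrl.move_l(np.r_[W(36,46),.20],o,.15)
ctrl.move_l(np.r_[W(36,46),.055],o,.15); ctrl.dwell(.3); st(ctrl,"above")
print(ctrl.move_l(np.r_[W(36,46),.034],o,.02,until_force=6)); st(ctrl,"down")
z=ctrl.read_tool_pos()[2]
print(ctrl.move_l(np.r_[W(14,46),z],o,.02,until_force=8)); st(ctrl,"x")
ctrl.dwell(.3); st(ctrl,"x")
E
```

```text
above [36.1  45.88] 0.0554 F [0.96 0.06] -1.72 T [-0.015 -0.105  0.019] t 16.8
True
down [35.97 46.06] 0.0399 F [-0.76 -0.26] 4.46 T [-0.019 -0.046 -0.052] t 17.6
True
x [22.13 45.88] 0.04 F [2.6  0.48] 1.39 T [ 0.03  -0.407 -0.066] t 18.3
x [22.17 45.91] 0.04 F [0.39 0.03] 0.08 T [-0.067 -0.051  0.012] t 18.6
```

```bash
python3 - <<'E'
from h import *
from station import ctrl, jaws, imaging
o=ctrl.read_ee_rot(); W=lambda x,y:CJ+J@[x/1e3,y/1e3]
print(ctrl.move_l(np.r_[W(22.3,26),.040],o,.02,until_force=8)); st(ctrl,"y")
ctrl.dwell(.3); st(ctrl,"y")
x,y=22.1,loc(ctrl.read_tool_pos())[1]; z=.0398
F0=None
for k in range(10):
    f=ctrl.read_force(); fx,fy=J.T@f[:2]
    if fx>8 and fy>8: break
    if fx<=8: x-=.4
    if fy<=8: y-=.4
    if f[2]<5: z-=.0002
    ctrl.move_l(np.r_[W(x,y),z],o,.02); ctrl.dwell(.25); st(ctrl,f"{x:.1f} {y:.1f} {z:.4f}")
print(ctrl.read_gripper_width()*88)
E
```

```text
True
y [22.3  32.47] 0.04 F [0.83 2.66] 5.07 T [ 0.218 -0.059  0.018] t 19.3
y [22.3  32.49] 0.04 F [0.12 1.4 ] 5.75 T [ 0.12   0.    -0.047] t 19.6
21.7 32.1 0.0398 [22.09 32.42] 0.04 F [1.77 4.08] 2.96 T [ 0.68  -0.376 -0.098] t 20.1
21.3 31.7 0.0396 [22.05 32.4 ] 0.04 F [4.51 8.89] 5.55 T [ 1.283 -0.596 -0.1  ] t 20.6
20.9 31.7 0.0396 [22.01 32.36] 0.04 F [7.97 7.1 ] 4.79 T [ 1.378 -1.003 -0.065] t 21.1
20.5 31.3 0.0394 [22.02 32.34] 0.04 F [10.48 10.61] 7.15 T [ 1.867 -1.217 -0.079] t 21.6
43.630134297112825
```

The block bears on both fences at about 10 N each, with about 7 N down. One look to verify.

```bash
python3 - <<'E'
from h import *
from station import ctrl, imaging
ctrl.dwell(1.0); st(ctrl,"hold")
a=imaging.camera("side")["color"][270:400,230:380,::-1]; w=imaging.camera("wrist")["color"][140:460,200:440,::-1]
a=cv2.resize(a,(450,390),interpolation=cv2.INTER_CUBIC); w=cv2.resize(w,(293,390))
cv2.imwrite("pics/fin.png",np.hstack([a,w]))
E
```

```text
hold [22.01 32.35] 0.0401 F [ 9.93 10.7 ] 7.1 T [ 1.867 -1.17  -0.065] t 22.6
```

View pics/fin.png

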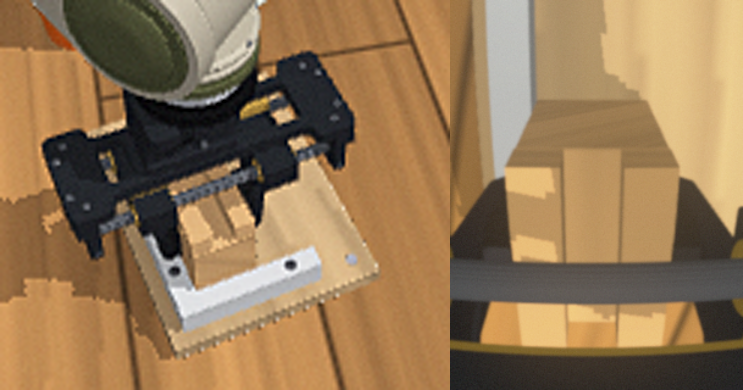

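The side crop (left) shows the block upright in the corner, against the short fence near (215,285) and the long fence near (180,250). The wrist crop (right) shows its lower left edge at (535,100), flush along the long fence. The push is steady, so I'm handing in.

```bash
python3 -c "
from station import ticket
print(ticket.hand_in())"
```

```text
the job is handed in; nothing more can be done
None
```

Job handed in at about 23 s: the jaw is fully back (44.7 mm of travel), and the block stands upright in the jig corner, still gripped and pressed at about 10 N against each fence.

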